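# Show where the last cup goes

## Task

A guest is laying the table and asks which cup is left over and where it goes: show them, touching and moving nothing. Point down at the green cup from close above, with the fingertips a few centimetres over its middle, and stay there for a good two seconds; then lift and point in the same way at the middle of the blue plate that has no cup, stay for a good two seconds and finish still pointing there. Do not point at, or pass low over the middle of, either of the other two plates.

Things in the scene. Friction and masses are not known exactly. Their poses are not given: they have to be found in the camera images.
- cup_green: pale green ceramic cup standing upside down on the bare table near the robot; body 87 mm across, 118 mm over the handle, 64 mm high. Origin: centre of the underside of its bounding box; z up, handle to its -y.
- cup_green_top (a point): the middle of the green cup's upturned foot, its highest face, 64 mm above the table: the spot to point at from above.
- plate_bare: the one blue plate (white rim, 220 mm across, 14 mm high) with nothing on it; which of the three places it has changes. Origin: centre of the underside. Behind the plates, along the far edge of the table and at least 0.12 m beyond the middle of any plate, stand a 330 mm green bottle (far left), a green bag, a 103 mm clear glass and a 230 mm clear jug (far right).
- plate_bare_middle (a point): the middle of the bare plate, at the height of its rim, 14 mm above the table: the spot to point at from above.
- plate_a: blue plate with white rim, 220 mm across, 14 mm high, with an upside-down white cup in its middle. Origin: centre of the underside. Not to be pointed at.
- plate_b: blue plate with white rim, 220 mm across, 14 mm high, with an upside-down white cup in its middle. Origin: centre of the underside. Not to be pointed at.
- cup_white_a: white ceramic cup standing upside down in the middle of plate_a, 87 mm body, 118 mm over the handle, 64 mm high (its top is 78 mm above the table). Origin: centre of the underside of its bounding box; handle to its -y. Bystander.
- cup_white_b: white ceramic cup standing upside down in the middle of plate_b, 87 mm body, 118 mm over the handle, 64 mm high (its top is 78 mm above the table). Origin: centre of the underside of its bounding box; handle to its -y. Bystander.
- spice_jar: clear spice jar with a paper label and a white cap, 47 mm across, 98 mm high, standing in the same row as the green cup. Origin: centre of the underside. Bystander.
- shaker: clear shaker with a grey cap, 44 mm across, 90 mm high, standing in the same row as the green cup. Origin: centre of the underside. Bystander.
- tissues: pink tissue box at the left side of the table, 117 x 231 mm, 65 mm high, 140 mm with the tissue that sticks out. Origin: centre of the underside. Bystander.
- side_plates: stack of white side plates at the right side of the table, 202 mm across, 45 mm high. Origin: centre of the underside. Bystander.
Mind the look-alikes: they are no part of the job. What is shaped like the cup_green but pink is not meant.

How it is judged:
On the way, in this order (a step that is already met when the one before it is completed fails the run):
1. the fingers point at the green cup from just above and dwell (horizontal distance between the grasp point and cup_green_top below 0.03 m and z of the grasp point in the frame of cup_green_top between 0.012 and 0.11 m), for 1.8 s.
2. the fingers point at the middle of the bare blue plate from just above and dwell (horizontal distance between the grasp point and plate_bare_middle below 0.04 m and z of the grasp point in the frame of plate_bare_middle between 0.012 and 0.11 m), for 1.8 s.
At the end, for the whole second after the job is handed in: the grasp point is still over the bare plate, within 40 mm of its middle and 12 to 110 mm above its rim; every cup, plate, jar and shaker is at rest within 10 mm of where it stood. (For the cup before: within 30 mm of its middle and 12 to 110 mm above its top.) (all of step 2 and distance of each of cup_green, plate_bare, plate_a, plate_b, cup_white_a, cup_white_b, spice_jar, shaker from where it was at the start of the episode below 0.01 m and linear speed of each of cup_green, plate_bare, plate_a, plate_b, cup_white_a, cup_white_b, spice_jar, shaker below 0.02 m/s); the robot touches nothing.
It fails at once if the robot touches anything (contact force between any of the fingers, the arm and anything else above 0.5 N).
It fails at once if something is moved, lifted or carried (distance of any of cup_green, plate_bare, plate_a, plate_b, cup_white_a, cup_white_b, spice_jar, shaker from where it was at the start of the episode above 0.012 m).
It fails at once if the robot points at a plate that already has a cup (within 50 mm of its middle, lower than 180 mm) ((horizontal distance between the grasp point and plate_a below 0.05 m and height (world z) of the grasp point below 0.18 m) or (horizontal distance between the grasp point and plate_b below 0.05 m and height (world z) of the grasp point below 0.18 m)).
It also fails if it takes over 48 s, if anything falls off the work surface, if the arm or the gripper's body presses on something with over 40 N, if the wrist force passes 120 N, or if a joint passes its speed limit or range.

## Robot

A 6-joint arm with a two-finger parallel gripper is mounted at the origin on a cart in front of the work surface, level with it; the furniture and walls round the work are solid. World frame = base frame: x ahead of the robot, y to its left, z up, the work surface at z = 0. Lengths are in m, angles in rad, forces in N, time in s.
With the tool pointing down it reaches from about 0.375 to 0.9 m from the base axis. Payload 3.1 kg.
Tool frame: the origin (TCP) lies on the centre line of the jaws, within the pads' length; the fingertips stand 19 mm ahead of it and the grasp point (between the pads) is the TCP; z points along the fingers, y is the line along which they close (so a half turn about z gives the same grasp; the last joint's range is limited). The gripper opens to 85 mm and grips with 20 to 120 N. Pads are 22 mm wide; open, the fingers measure 114 mm over their backs; the gripper's body (76 mm by 85 mm) begins 54 mm behind the grasp point. The pads swing forward as they close: fully open they stand 13 mm farther back than shut.
Start: joints at [1.081, 0.527, 1.433, -0, 1.181, -0.178], TCP at [0.191, 0.595, 0.25] pointing down, gripper open.
Joint ranges: [-3.08, 3.08], [-0.75, 2.2], [0.22, 2.44], [-1.43, 4.57], [0, 2.65], [-2.85, 2.85]. Speed limits (rad/s): [2.79, 2.79, 3.14, 3.14, 3.14, 3.14].

## Interface

Orientations are given as a unit quaternion [x, y, z, w].
In Python, from station import manip gives the robot as it stands.
- The arm moves only by the tool servo_tool, never from a script. Its argument "rows" is a list that holds one entry, the list of rows, each a list of 7 numbers: the turn, a rotation vector about the tool's x, y, z in degrees, then the shift along the tool's x, y, z in m, then the gripper command: -1 is shut, 1 is fully open, values between are in proportion. In form: [[[wx, wy, wz, tx, ty, tz, jaw], ...]]. A call has 1 to 8 rows; each row shifts and turns the commanded pose from where the row before left it, along the tool's axes as they then stand; what a row does not reach is not made up. A row lasts 1/12 s, in which the tool goes at most 41.7 mm and 7.16 degrees, less where a joint would pass 70% of its speed; a pose out of reach is approached as far as the arm can. A call is refused whole if a number of a shift passes 0.0417 or a number of a turn 7.16, either way. A call with a gripper value outside its range is refused whole. The fingers move at their own pace and stop on an object; "squeeze" is the grip in N (left out, the last holds). Time passes only in rows, so rows that do not move let the fingers close. It gives the time, the measured TCP pose, the force, the opening and the grip force at its end, in the units of the state.
- manip.sense(): the state, without advancing time (a new reading comes with each control period).
- manip.snapshot(name): name is "scene" or "top"; returns the picture (384x512x3 uint8, blue, green, red); there is no depth.
- manip.camera_info(name): a dict with "K" (3x3 intrinsics, pixels), "k1" (the pictures are not rectified: a ray, as slopes to the right and down, at radius r is drawn at 1 + k1 r^2 times it, then the intrinsics apply), "camera_from_world" (4x4, takes a point from world to camera coordinates). Camera axes: x right, y down, z forward; pixel columns grow to the right and rows downward; lengths in m; the calibration is good to about 2 mm. A picture is of the moment at which its call begins. camera_info takes no time and is no camera call.
- manip.sign_off(): hands the job in; it is judged then, once.
The state is a dict: "t": time; "q": joint angles; "qd": joint speeds; "tau": joint torques, N m; "tcp_pos": TCP position; "tool_rot": TCP orientation; "force": force on the tool from outside, world axes, zero at the start; "ft_torque": the same for the moment, N m; "finger_gap": opening from 0.0 (shut) to 1.0 (fully open); "gripper_force": force on a finger pad.
Only numpy, scipy, OpenCV 4.12 (cv2) and the standard library are available. Lean on these libraries where they do the work, as an engineer would, in place of code of your own. Each camera call takes 0.05 s, during which the arm holds its last target. There are 200 camera calls.

## Working session

There is one attempt and no reset: what is moved stays moved. The work goes in short steps, Python scripts to look and compute and a tool call to move; the robot and the scene stay as the last step left them, time stands still between calls to the robot, and variables do not carry over. Pictures are saved under pics/ and viewed, at most 10 in all, crops included, and the job is handed in when it is done.

Besides the shell and the picture viewer there is one more tool, called after ">>>" as name(argument=value, ...) on one line, values as JSON. servo_tool: Moves the arm, as the interface text tells. Its arguments: {"type":"object","properties":{"rows":{"type":"array","items":{"type":"array","items":{"type":"array","items":{"type":"number"}}}},"squeeze":{"type":"number"}},"required":["rows"]}

```bash
mkdir -p pics
cat > h.py <<'E'
import numpy as np,cv2
from station import manip
def ray(name,u,v,z):
    c=manip.camera_info(name);K=np.array(c["K"]);T=np.array(c["camera_from_world"])
    d=np.array([(u-K[0,2])/K[0,0],(v-K[1,2])/K[1,1]]);s=d.copy()
    for _ in range(20): s=d/(1+c["k1"]*(s@s))
    R=T[:3,:3];o=-R.T@T[:3,3];w=R.T@np.array([s[0],s[1],1]);return (o+w*(z-o[2])/w[2]).round(4)
E
python3 - <<'E'
from h import *
for n in("scene","top"):
    im=manip.snapshot(n);cv2.imwrite(f"pics/{n}0.png",im)
    print(n,ray(n,256,192,0))
s=manip.sense();print(s["t"],s["tcp_pos"],s["tool_rot"],s["finger_gap"])
E
```

```text
scene [0.515  0.0321 0.    ]
top [0.5026 0.0311 0.    ]
0.1 [0.19080479 0.59451144 0.24943913] [ 1.54783344e-01  9.87947940e-01 -9.35620625e-04 -3.29385508e-04] 1.001770182056781
```

View pics/scene0.png

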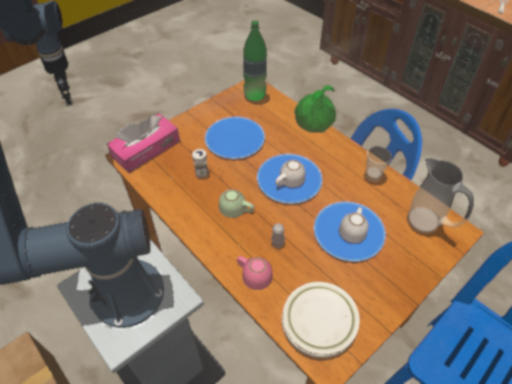

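View pics/top0.png

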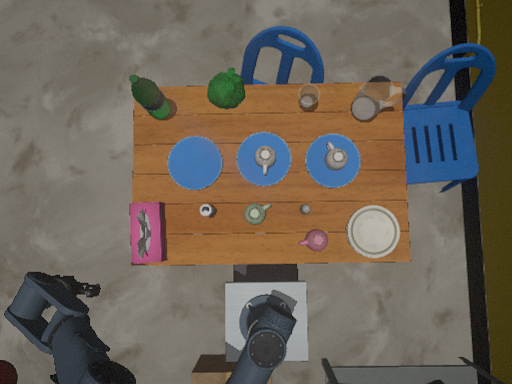

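The top view shows the bare plate at about (195,162), the green cup at (256,214), and the cup-bearing plates at (264,159) and (332,160). The pink look-alike is at (316,240). The scene view agrees: bare plate (235,138), green cup (232,203).

Run:
```python
from h import *
from scipy.spatial.transform import Rotation as R
top=cv2.imread("pics/top0.png");sc=cv2.imread("pics/scene0.png")
def blobs(im,lo,hi,box,mn):
    h=cv2.cvtColor(im,cv2.COLOR_BGR2HSV);m=cv2.inRange(h,lo,hi);k=np.zeros_like(m);x0,y0,x1,y1=box;k[y0:y1,x0:x1]=m[y0:y1,x0:x1]
    n,_,st,_=cv2.connectedComponentsWithStats(k)
    cs,_=cv2.findContours(k,cv2.RETR_EXTERNAL,cv2.CHAIN_APPROX_NONE)
    return [c for c in cs if cv2.contourArea(c)>mn]
for n,im,box in(("top",top,(140,120,370,200)),("scene",sc,(195,110,390,265))):
    for c in blobs(im,(100,100,60),(125,255,255),box,500):
        w=np.array([ray(n,*p[0],.012)[:2] for p in cv2.convexHull(c)]).astype(np.float32)
        (x,y),r=cv2.minEnclosingCircle(w);print(n,"plate",round(x,3),round(y,3),"d",round(2*r,3))
for n,im,box in(("top",top,(230,195,285,230)),("scene",sc,(210,180,262,225))):
    for c in blobs(im,(30,30,50),(85,255,255),box,60):
        m=cv2.moments(c);x,y,w,h=cv2.boundingRect(c)
        # body centre: distance-transform peak
        k=np.zeros(im.shape[:2],np.uint8);cv2.drawContours(k,[c],-1,255,-1);d=cv2.distanceTransform(k,2,5);_,r,_,p=cv2.minMaxLoc(d)
        print(n,"cup bbox",x,y,w,h,"peak",p,round(r,1),[list(ray(n,*p,z)[:2]) for z in(0.03,.064)])
for u,v,z in((207,210,.098),(305,209,.09),(316,240,.05)):print("other",ray("top",u,v,z))
s=manip.sense();print(R.from_quat(s["tool_rot"]).as_matrix().round(3))
cv2.imwrite("pics/c.png",np.hstack([cv2.resize(top[180:240,190:270],(400,300),interpolation=cv2.INTER_CUBIC),cv2.resize(sc[180:240,190:270],(400,300),interpolation=cv2.INTER_CUBIC)]))
```

```text
top plate 0.624 0.276 d 0.216
top plate 0.625 -0.276 d 0.215
top plate 0.635 -0.001 d 0.216
scene plate 0.623 -0.277 d 0.213
scene plate 0.634 -0.001 d 0.212
scene plate 0.624 0.274 d 0.211
scene plate 1.06 -0.029 d 0.237
top cup bbox 245 204 26 20 peak (254, 213) 9.8 [[np.float64(0.4177), np.float64(0.0395)], [np.float64(0.4163), np.float64(0.0385)]]
scene cup bbox 220 191 33 25 peak (232, 207) 8.6 [[np.float64(0.4021), np.float64(0.0183)], [np.float64(0.3866), np.float64(-0.0025)]]
other [0.429  0.2126 0.098 ]
other [ 0.4271 -0.1531  0.09  ]
other [ 0.3102 -0.1959  0.05  ]
[[-0.952  0.306 -0.001]
 [ 0.306  0.952 -0.002]
 [ 0.    -0.002 -1.   ]]
```

View pics/c.png

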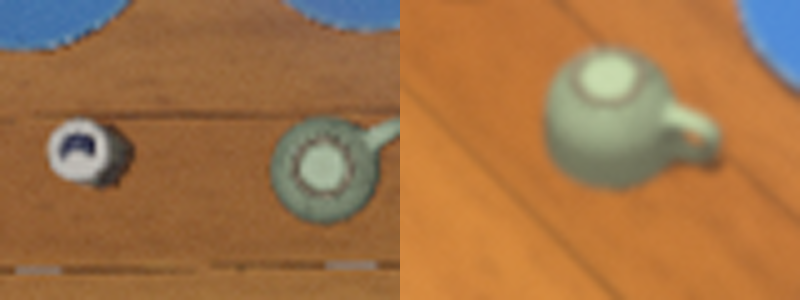

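>>> servo_tool(rows=[[[0,0,0,-0.008,-0.0096,0,-1],[0,0,0,-0.016,-0.0192,0,-1],[0,0,0,-0.016,-0.0192,0,-1],[0,0,0,-0.016,-0.0192,0,-1],[0,0,0,-0.016,-0.0192,0,-1],[0,0,0,-0.016,-0.0192,0,-1],[0,0,0,-0.016,-0.0192,0,-1],[0,0,0,-0.016,-0.0192,0,-1]]])

```text
t: 0.77
tcp_pos: [0.2614, 0.4191, 0.2502]
tool_rot: [0.155, 0.988, -0.0, -0.0]
force: [0.7, -0.5, -0.1]
finger_gap: -0.003
gripper_force: 0.0
```

>>> servo_tool(rows=[[[0,0,0,-0.016,-0.0192,0,-1],[0,0,0,-0.016,-0.0192,0,-1],[0,0,0,-0.016,-0.0192,0,-1],[0,0,0,-0.016,-0.0192,0,-1],[0,0,0,-0.016,-0.0192,0,-1],[0,0,0,-0.016,-0.0192,0,-1],[0,0,0,-0.016,-0.0192,0,-1],[0,0,0,-0.016,-0.0192,0,-1]]])

```text
t: 1.43
tcp_pos: [0.3358, 0.234, 0.2502]
tool_rot: [0.155, 0.988, -0.0, -0.0]
force: [0.4, 0.5, 0.1]
finger_gap: -0.004
gripper_force: 0.0
```

>>> servo_tool(rows=[[[0,0,0,-0.016,-0.0192,0,-1],[0,0,0,-0.016,-0.0192,0,-1],[0,0,0,-0.016,-0.0192,0,-1],[0,0,0,-0.016,-0.0192,0,-1],[0,0,0,-0.016,-0.0192,0,-1],[0,0,0,-0.016,-0.0192,0,-1],[0,0,0,-0.016,-0.0192,0,-1],[0,0,0,-0.016,-0.0192,0,-1]]])

```text
t: 2.1
tcp_pos: [0.4104, 0.0489, 0.2502]
tool_rot: [0.155, 0.988, -0.0, -0.0]
force: [0.4, 0.3, -0.9]
finger_gap: -0.004
gripper_force: 0.0
```

>>> servo_tool(rows=[[[0,0,0,-0.008,-0.0096,0,-1],[0,0,0,0,0,0,-1],[0,0,0,0,0,0,-1]]])

```text
t: 2.35
tcp_pos: [0.415, 0.0384, 0.2501]
tool_rot: [0.156, 0.988, 0.0, -0.001]
force: [-0.2, -1.2, -0.6]
finger_gap: -0.002
gripper_force: 0.0
```

Run:
```python
from h import *
s=manip.sense();print(s["t"],s["tcp_pos"],s["tool_rot"],s["finger_gap"])
print(ray("top",254.2,212.6,.064),ray("scene",231.4,195.2,.064))
cv2.imwrite("pics/s1.png",manip.snapshot("scene"))
```

```text
2.35 [0.4150205  0.03838086 0.25014407] [ 1.55863404e-01  9.87778450e-01  9.50853399e-05 -5.69599244e-04] -0.0022255636064882167
[0.4178 0.0377 0.064 ] [0.4146 0.0342 0.064 ]
```

View pics/s1.png

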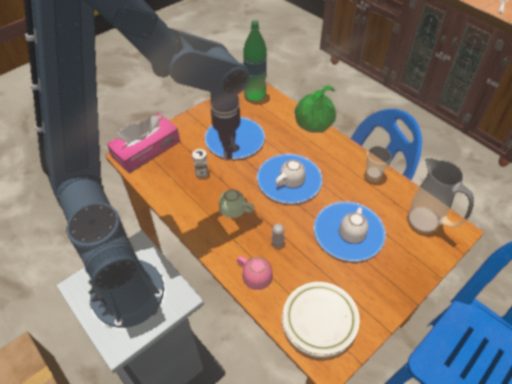

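The fingertips are at (228,155), high over the green cup at (235,203), and nothing has moved. Both views put the foot at about (0.417, 0.037), so I descend and dwell.

>>> servo_tool(rows=[[[0,0,0,0,0,0.01,-1],[0,0,0,0,0,0.02,-1],[0,0,0,0,0,0.02,-1],[0,0,0,0,0,0.02,-1],[0,0,0,0,0,0.02,-1],[0,0,0,0,0,0.02,-1],[0,0,0,0,0,0.015,-1],[0,0,0,0,0,0.005,-1]]])

```text
t: 3.07
tcp_pos: [0.4137, 0.0402, 0.1187]
tool_rot: [0.154, 0.988, 0.0, -0.002]
force: [-1.0, -0.2, 0.7]
finger_gap: 0.003
gripper_force: 0.0
```

>>> servo_tool(rows=[[[0,0,0,0,0,0,-1],[0,0,0,0,0,0,-1],[0,0,0,0,0,0,-1],[0,0,0,0,0,0,-1],[0,0,0,0,0,0,-1],[0,0,0,0,0,0,-1],[0,0,0,0,0,0,-1],[0,0,0,0,0,0,-1]]])

```text
t: 3.73
tcp_pos: [0.4159, 0.0388, 0.1205]
tool_rot: [0.155, 0.988, -0.0, 0.0]
force: [-0.0, 0.6, 1.1]
finger_gap: -0.003
gripper_force: 0.0
```

Run:
```python
from h import *
s=manip.sense();print(s["t"],s["tcp_pos"])
im=manip.snapshot("scene")[130:230,170:300];t=manip.snapshot("top")[170:270,190:320]
cv2.imwrite("pics/s2.png",np.hstack([cv2.resize(a,None,fx=3,fy=3) for a in(im,t)]))
```

```text
3.7333 [0.41588757 0.0388176  0.12054908]
```

View pics/s2.png

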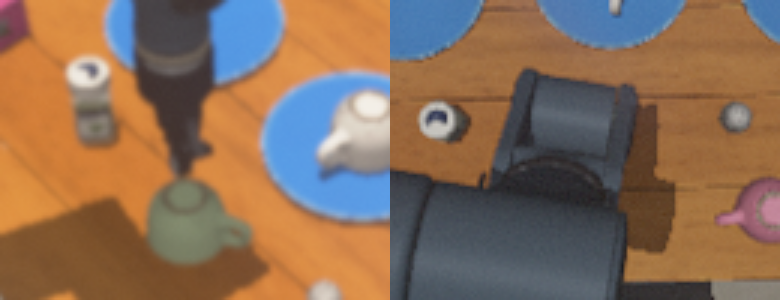

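The shut fingertips stand at crop (180,175), about 4 cm above the foot of the green cup at crop (185,195), with clear air between. I keep dwelling, then lift and go to the plate.

>>> servo_tool(rows=[[[0,0,0,0,0,0,-1],[0,0,0,0,0,0,-1],[0,0,0,0,0,0,-1],[0,0,0,0,0,0,-1],[0,0,0,0,0,0,-1],[0,0,0,0,0,0,-1],[0,0,0,0,0,0,-1],[0,0,0,0,0,0,-1]]])

```text
t: 4.5
tcp_pos: [0.4158, 0.0389, 0.1203]
tool_rot: [0.155, 0.988, 0.0, -0.0]
force: [-0.4, 0.8, 0.7]
finger_gap: 0.002
gripper_force: 0.0
```

>>> servo_tool(rows=[[[0,0,0,0,0,0,-1],[0,0,0,0,0,0,-1],[0,0,0,0,0,0,-1],[0,0,0,0,0,0,-1],[0,0,0,0,0,0,-1],[0,0,0,0,0,0,-1],[0,0,0,0,0,0,-1],[0,0,0,0,0,0,-1]]])

```text
t: 5.17
tcp_pos: [0.4158, 0.0389, 0.1203]
tool_rot: [0.155, 0.988, 0.0, -0.0]
force: [-0.6, 0.5, 0.5]
finger_gap: -0.0
gripper_force: 0.0
```

>>> servo_tool(rows=[[[0,0,0,0,0,0,-1],[0,0,0,0,0,0,-1],[0,0,0,0,0,0,-1],[0,0,0,0,0,0,-1],[0,0,0,0,0,0,-1],[0,0,0,0,0,0,-1],[0,0,0,0,0,0,-1],[0,0,0,0,0,0,-1]]])

```text
t: 5.83
tcp_pos: [0.4158, 0.0389, 0.1203]
tool_rot: [0.155, 0.988, 0.0, 0.0]
force: [-0.9, 0.2, -0.4]
finger_gap: 0.002
gripper_force: 0.0
```

>>> servo_tool(rows=[[[0,0,0,0,0,-0.01,-1],[0,0,0,0,0,-0.02,-1],[0,0,0,0,0,-0.02,-1],[0,0,0,0,0,-0.02,-1],[0,0,0,0,0,-0.02,-1],[0,0,0,0,0,-0.02,-1],[0,0,0,0,0,-0.02,-1],[0,0,0,0,0,0,-1]]])

```text
t: 6.5
tcp_pos: [0.4179, 0.0386, 0.2535]
tool_rot: [0.155, 0.988, -0.0, 0.004]
force: [0.3, 1.5, -0.1]
finger_gap: 0.0
gripper_force: 0.0
```

>>> servo_tool(rows=[[[0,0,0,-0.0045,0.0103,0,-1],[0,0,0,-0.009,0.0206,0,-1],[0,0,0,-0.009,0.0206,0,-1],[0,0,0,-0.009,0.0206,0,-1],[0,0,0,-0.009,0.0206,0,-1],[0,0,0,-0.009,0.0206,0,-1],[0,0,0,-0.009,0.0206,0,-1],[0,0,0,-0.009,0.0206,0,-1]]])

```text
t: 7.17
tcp_pos: [0.5273, 0.167, 0.2483]
tool_rot: [0.155, 0.988, -0.0, -0.002]
force: [0.6, -0.6, 0.5]
finger_gap: 0.0
gripper_force: 0.0
```

>>> servo_tool(rows=[[[0,0,0,-0.009,0.0206,0,-1],[0,0,0,-0.009,0.0206,0,-1],[0,0,0,-0.009,0.0206,0,-1],[0,0,0,-0.009,0.0206,0,-1],[0,0,0,-0.009,0.0206,0,-1],[0,0,0,-0.009,0.0206,0,-1],[0,0,0,-0.0045,0.0103,0,-1],[0,0,0,0,0,0,-1]]])

```text
t: 7.83
tcp_pos: [0.6247, 0.2775, 0.2474]
tool_rot: [0.154, 0.988, 0.0, -0.001]
force: [0.3, -0.5, -0.1]
finger_gap: -0.001
gripper_force: 0.0
```

>>> servo_tool(rows=[[[0,0,0,0,0,0.012,-1],[0,0,0,0,0,0.024,-1],[0,0,0,0,0,0.024,-1],[0,0,0,0,0,0.024,-1],[0,0,0,0,0,0.024,-1],[0,0,0,0,0,0.024,-1],[0,0,0,0,0,0.024,-1],[0,0,0,0,0,0.014,-1]]])

```text
t: 8.5
tcp_pos: [0.6205, 0.2734, 0.0759]
tool_rot: [0.155, 0.988, -0.002, -0.004]
force: [-0.3, -0.9, -0.5]
finger_gap: -0.001
gripper_force: 0.0
```

>>> servo_tool(rows=[[[0,0,0,0,0,0,-1],[0,0,0,0,0,0,-1],[0,0,0,0,0,0,-1],[0,0,0,0,0,0,-1],[0,0,0,0,0,0,-1],[0,0,0,0,0,0,-1],[0,0,0,0,0,0,-1],[0,0,0,0,0,0,-1]]])

```text
t: 9.17
tcp_pos: [0.6242, 0.275, 0.0809]
tool_rot: [0.155, 0.988, 0.0, 0.0]
force: [0.3, 0.1, 0.3]
finger_gap: 0.0
gripper_force: 0.0
```

>>> servo_tool(rows=[[[0,0,0,0,0,0,-1],[0,0,0,0,0,0,-1],[0,0,0,0,0,0,-1],[0,0,0,0,0,0,-1],[0,0,0,0,0,0,-1],[0,0,0,0,0,0,-1],[0,0,0,0,0,0,-1],[0,0,0,0,0,0,-1]]])

```text
t: 9.83
tcp_pos: [0.6239, 0.2749, 0.0803]
tool_rot: [0.155, 0.988, 0.0, -0.0]
force: [0.6, -0.7, 0.5]
finger_gap: 0.001
gripper_force: 0.0
```

>>> servo_tool(rows=[[[0,0,0,0,0,0,-1],[0,0,0,0,0,0,-1],[0,0,0,0,0,0,-1],[0,0,0,0,0,0,-1],[0,0,0,0,0,0,-1],[0,0,0,0,0,0,-1],[0,0,0,0,0,0,-1],[0,0,0,0,0,0,-1]]])

```text
t: 10.5
tcp_pos: [0.6239, 0.2749, 0.0803]
tool_rot: [0.155, 0.988, -0.0, -0.0]
force: [0.5, -0.2, -0.2]
finger_gap: -0.004
gripper_force: 0.0
```

>>> servo_tool(rows=[[[0,0,0,0,0,0,-1],[0,0,0,0,0,0,-1],[0,0,0,0,0,0,-1],[0,0,0,0,0,0,-1],[0,0,0,0,0,0,-1],[0,0,0,0,0,0,-1],[0,0,0,0,0,0,-1],[0,0,0,0,0,0,-1]]])

```text
t: 11.17
tcp_pos: [0.6239, 0.2749, 0.0803]
tool_rot: [0.155, 0.988, -0.0, -0.0]
force: [0.5, 0.6, 0.1]
finger_gap: -0.002
gripper_force: 0.0
```

Run:
```python
from h import *
s=manip.sense();print(s["t"],s["tcp_pos"])
cv2.imwrite("pics/s3.png",manip.snapshot("scene"))
```

```text
11.1667 [0.6239124  0.27493532 0.08028804]
```

View pics/s3.png

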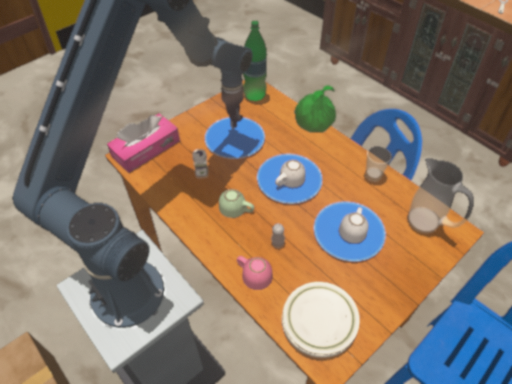

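The fingertips are at (235,125), just above the middle of the bare plate at (235,138). Everything else is where it was, so I hand the job in.

```bash
python3 -c "
from station import manip
print(manip.sign_off())"
```

```text
the job is handed in; nothing more can be done
None
```

I pointed at the green cup for over 2 s, then at the middle of the bare blue plate for over 2 s, and handed the job in still pointing there; nothing touched or moved that I could see, though the sign-off returned no verdict.

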